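# Put the last puppet head in the tray and slide the tray home under the bench shelf

## Robot

A 6-joint arm with a two-finger parallel gripper is mounted at the origin on the work surface. World frame = base frame: x ahead of the robot, y to its left, z up, the work surface at z = 0. Lengths are in m, angles in rad, forces in N, time in s.
With the tool pointing down it reaches from about 0.225 to 0.875 m from the base axis. Payload 3.4 kg.
Tool frame: the origin (TCP) lies between the finger pads; the fingertips stand 14 mm ahead of it and the grasp point (between the pads) lies 5 mm behind it; z points along the fingers, y is the direction in which the jaws open and shut (so a half turn about z gives the same grasp; the last joint's range is limited). The gripper opens to 85 mm and grips with 20 to 120 N. Pads are 22 mm wide; open, the fingers measure 114 mm over their backs; the gripper's body (76 mm by 85 mm) begins 54 mm behind the grasp point. The pads swing forward as they close: fully open they stand 13 mm farther back than shut.
Start: joints at [0.98, 0.276, 1.505, -0, 1.361, -0.121], TCP at [0.26, 0.513, 0.245] pointing down, gripper open.
Joint ranges: [-2.89, 2.89], [-0.75, 2.08], [0.22, 2.7], [-1.18, 4.32], [0.11, 2.71], [-2.7, 2.7]. Speed limits (rad/s): [2.57, 2.57, 3.14, 3.14, 3.14, 3.14].

## Interface

Orientations are given as a unit quaternion [w, x, y, z].
In Python, from rig import manip, get_image, job gives the robot as it stands. The module is installed in compiled form; this text tells all that it offers.
- The arm moves only by the tool step_arm, never from a script. Its argument "moves" is one flat list of numbers, 5 for each row, row after row: the shift along the tool's x, y, z as a fraction of full scale, then the turn about the tool's z as a fraction of full scale, then the gripper's target within -1 to 1 (shut at 1, half-way at 0, fully open at -1). In form: [dx, dy, dz, twist, hand, dx, dy, dz, twist, hand, ...]. A call has 1 to 5 rows; each row is the pose to reach, as a shift and turn from the pose commanded when the call began, along the tool's axes at that moment, turning the shorter way round; what a row does not reach only later rows make up. Full scale, the value 1, is 500 mm for a shift and pi rad for a turn. A row lasts 1/10 s, in which the tool goes at most 50 mm and 8.59 degrees, less where a joint would pass 70% of its speed; a pose out of reach is approached as far as the arm can. A call with a number of a shift or a turn outside -1 to 1 is refused whole. A call with a gripper value outside its range is refused whole. The fingers move at their own pace and stop on an object; "force" is the grip in N (left out, the last holds). Time passes only in rows, so rows that repeat a pose let the fingers close. It gives the time, the measured TCP pose, the force and the opening at its end, in the units of the state.
- manip.get_state(): the state, without advancing time (a new reading comes with each control period).
- get_image(name): name is "scene" or "side" or "wrist"; returns a dict with "frame" (384x512x3 uint8, blue, green, red), "fx", "fy", "cx", "cy" (pixels), "rvec" (rotation vector, rad) and "tvec" (3), from world to camera coordinates, as OpenCV has them; the wrist camera has in their place "T_tool_cam" (4x4, takes a point from camera to tool coordinates, whose origin is the TCP and whose axes are the flange's). Camera axes: x right, y down, z forward; pixel columns grow to the right and rows downward; lengths in m; the calibration is good to about 2 mm. A picture is of the moment at which its call begins: read the wrist's pose just before it. There is no depth.
- job.sign_off(): hands the job in, once; it reports no verdict.
The state is a dict: "clock": time; "qpos": joint angles; "qd": joint speeds; "effort": joint torques, N m; "position": TCP position; "ee_rot": TCP orientation; "contact_force": force on the tool from outside, world axes, zero at the start; "moment": the same for the moment, N m; "width": finger opening in m.
Only numpy, scipy, OpenCV 4.12 (cv2) and the standard library are available. Lean on these libraries where they do the work, as an engineer would, in place of code of your own. Each camera call takes 0.05 s, during which the arm holds its last target. There are 200 camera calls.

## Task

Take the turned wooden puppet head that stands on the small work board and set it down upright in the empty compartment of the tray. Then slide the tray, pull towards you, in under the bench shelf between its two guides until it comes gently up against the stop strip at the back, wherever that has been set, and let go. Neither the load nor your hand may touch the shelf's board, the heads must stay standing in their compartments, and the other tools and things stay where they are.

Things in the scene. Friction and masses are not known exactly. Their poses are not given: they have to be found in the camera images.
- head_mid (a point): the puppet head to put away: a pale turned wooden ball, 40 mm across (widest 23 mm above its foot), 42 mm tall, flat round foot of 34 mm, 45 g. This point is its centre, half-way up (21 mm above the foot), z up. It starts standing on the work board, a fixed square of wood 120 x 120 mm, 5 mm thick
- head: the same puppet head; origin at the centre of its foot
- tray: low pale wooden tray, loose on the bench, about 0.45 kg: 130 mm deep (its x), 206 mm wide (its y), walls 26 mm high, walls and floor 5 mm thick. Origin: centre of its underside; x points from the front with the pull (face at x = -65 mm) to the back (x = +65 mm), which goes in first. It starts in front of the shelf, askew and to one side of the bay. Sliding it loaded takes 2 to 6 N
- tray_pull (a point): grip point of the tray's turned pull, which sticks out level from the middle of the tray's front: a dark wooden bar 20 mm thick, from 12 to 45 mm ahead of the front face, behind it a shoulder 30 mm across and 12 mm thick on the face. This point is on its axis, 27 mm ahead of the face, 22 mm above the bench; axes as the tray's. Grip it from above, a finger on each side
- free_place (a point): centre of the floor of the tray's empty compartment (tray x = 0, y = -67 mm, 5 mm above the bench); axes as the tray's. The tray has three such compartments side by side, 120 mm deep (x) and 62 mm wide (y), at tray y = +67, 0 and -67 mm; the other two hold a head each
- head_left: a like head standing in the tray's compartment at tray y = +67 mm; origin at the centre of its foot
- head_middle: a like head standing in the tray's middle compartment; origin at the centre of its foot
- shelf: low plywood bench shelf, fixed: 180 mm deep (its x), 500 mm wide, board 15 mm thick with its underside 62 mm and top 77 mm above the bench; small stock up to 50 mm tall on its back half. Origin on the bench under its centre; x points from the front edge (x = -90 mm) to the back. A standing head's top is 47 mm above the bench, so the tray must stay down on it
- bay_mouth (a point): middle of the tray bay's mouth, on the bench under the shelf's front edge; axes as the shelf's. The bay lies between two guide battens, 22 mm high, 214 mm apart, along x, a little flared at the mouth. At its back, under the shelf, is a firm wooden stop strip that can be set in depth: its front face is somewhere from 76 to 116 mm behind this point, not told where. Touch it lightly: 20 N is too much
- mask: papier-mache mask form, a dome 124 mm across and 58 mm tall; leave alone
- pliers: pliers lying on the bench, 165 mm long; leave alone
- rod: thick wooden rod, 42 mm by 240 mm, lying; leave alone
- glue: white glue bottle, 52 mm by 130 mm; leave alone
- jar: glass jar, 64 mm by 75 mm; leave alone
- square: try square lying on the bench, 100 mm stock and 150 mm blade; leave alone
- gouge: carving gouge lying, 205 mm long; leave alone
Not all that is in view belongs to the job. Leave any purple look-alike of the head alone. What is shaped like the head_middle but red is not meant.

How it is judged:
By the outcome, as a careful person would: the job done as asked, in the order asked, and still so for the second after the job is handed in, with the robot touching nothing.
It also fails if it takes over 67 s, if anything falls off the work surface, if the arm or the gripper's body presses on something with over 40 N, if the wrist force passes 120 N, or if a joint passes its speed limit or range.

## Working session

There is one attempt and no reset: what is moved stays moved. The work goes in short steps, Python scripts to look and compute and a tool call to move; the robot and the scene stay as the last step left them, time stands still between calls to the robot, and variables do not carry over. Pictures are saved under pics/ and viewed, about 8 in all and at most 12, crops included, and the job is handed in when it is done.

Besides the shell and the picture viewer there is one more tool, called after "Request:" as name(argument=value, ...) on one line, values as JSON. step_arm: Moves the arm, as the interface text tells. Its arguments: {"type":"object","properties":{"moves":{"type":"array","items":{"type":"number","minimum":-1,"maximum":1}},"force":{"type":"number"}},"required":["moves"]}

```bash
mkdir -p pics; cat > h.py <<'E'
import numpy as np, cv2
from rig import manip, get_image, job
from scipy.spatial.transform import Rotation as R
def snap(n,f=None):
    s=manip.get_state(); im=get_image(n)
    if n=="wrist":
        T=np.eye(4); q=s["ee_rot"]; T[:3,:3]=R.from_quat([q[1],q[2],q[3],q[0]]).as_matrix(); T[:3,3]=s["position"]
        W=T@np.array(im["T_tool_cam"])
    else:
        C=np.eye(4); C[:3,:3]=cv2.Rodrigues(np.array(im["rvec"],float))[0]; C[:3,3]=np.ravel(im["tvec"]); W=np.linalg.inv(C)
    im["W"]=W
    if f: cv2.imwrite("pics/"+f,im["frame"]); np.savez("pics/"+f[:-4]+".npz",**{k:im[k] for k in("frame","fx","fy","cx","cy","W")})
    return im
def load(f): return dict(np.load("pics/"+f+".npz"))
def ray(im,u,v):
    d=im["W"][:3,:3]@np.array([(u-im["cx"])/im["fx"],(v-im["cy"])/im["fy"],1]); return im["W"][:3,3],d
def onz(im,u,v,z):
    o,d=ray(im,u,v); return o+d*(z-o[2])/d[2]
def proj(im,p):
    c=np.linalg.inv(im["W"])@np.append(p,1); return np.array([im["fx"]*c[0]/c[2]+im["cx"],im["fy"]*c[1]/c[2]+im["cy"]])
def mv(p,yaw=None):
    """shift in tool axes /0.5 to world p, twist"""
    s=manip.get_state(); q=s["ee_rot"]; r=R.from_quat([q[1],q[2],q[3],q[0]])
    return np.round(r.inv().apply(np.array(p)-s["position"])/0.5,4)
E
python3 - <<'E'
from h import *
s=manip.get_state(); print(s)
a=snap("scene","s0.png"); b=snap("side","d0.png"); w=snap("wrist","w0.png")
print(a["W"][:3,3],b["W"][:3,3],w["W"][:3,3],a["fx"],w["fx"]); print(w["T_tool_cam"])
cv2.imwrite("pics/two.png",cv2.resize(np.vstack([a["frame"],b["frame"]]),None,fx=.78,fy=.78))
E
```

```text
{'clock': 0.0, 'qpos': array([ 9.79987295e-01,  2.76613753e-01,  1.50613897e+00,  3.94738153e-05,
        1.36069400e+00, -1.21018583e-01]), 'qd': array([-0.00159939, -0.00108665, -0.00090687,  0.00220385,  0.0007232 ,
        0.00073118]), 'effort': array([-1.65898873e-03, -4.16788495e+01, -2.45802891e+01, -3.00553902e-04,
        1.09001613e-02, -2.85937512e-05]), 'position': array([0.26002358, 0.5122866 , 0.24442666]), 'ee_rot': array([-3.41113021e-04,  2.32745009e-01,  9.72537352e-01, -8.62213888e-04]), 'contact_force': array([ 0.69710678, -0.15081732, -0.13627921]), 'moment': array([-0.06035703, -0.01912091,  0.00874621]), 'width': 0.08560183219098627}
[1.30168239 0.50255927 0.91686311] [0.3543692  0.57312402 0.82584837] [0.19181356 0.54675801 0.37436141] 347.2929013177453 276.74069087929547
[[ 1.85548032e-04 -9.54182490e-01 -2.99225236e-01  7.64568685e-02]
 [ 9.99999762e-01  3.75734150e-04 -5.78062735e-04 -4.02598470e-04]
 [ 6.64006480e-04 -2.99225058e-01  9.54182333e-01 -1.29810998e-01]
 [ 0.00000000e+00  0.00000000e+00  0.00000000e+00  1.00000000e+00]]
```

View pics/two.png

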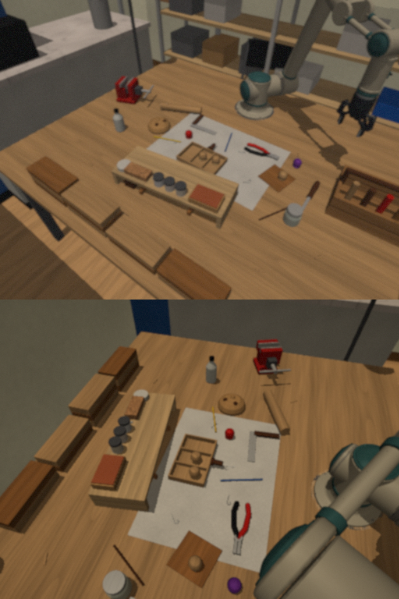

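Both views show the shelf with the tray in front of it. The tray is at about (258,202) in full scene pixels. The pale head stands on the brown board at (360,222), with a purple look-alike at (381,208) and a red one at (242,172). Next I'll enlarge these.

```bash
python3 - <<'E'
from h import *
a=load("s0")["frame"]; b=load("d0")["frame"]
A=cv2.resize(a[130:310,140:420],(800,514),interpolation=cv2.INTER_CUBIC)
B=cv2.resize(b[120:384,110:390],(636,600),interpolation=cv2.INTER_CUBIC)
cv2.imwrite("pics/A.png",A);cv2.imwrite("pics/B.png",B)
E
```

```text
(no output)
```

View pics/A.png

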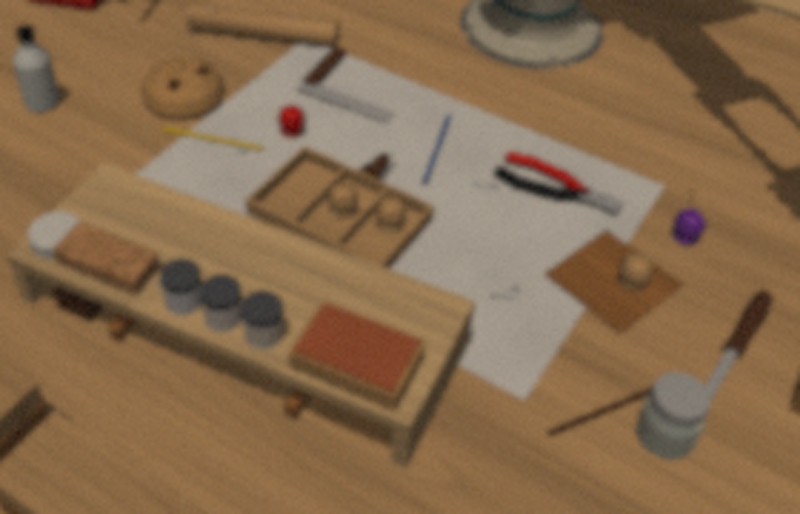

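View pics/B.png

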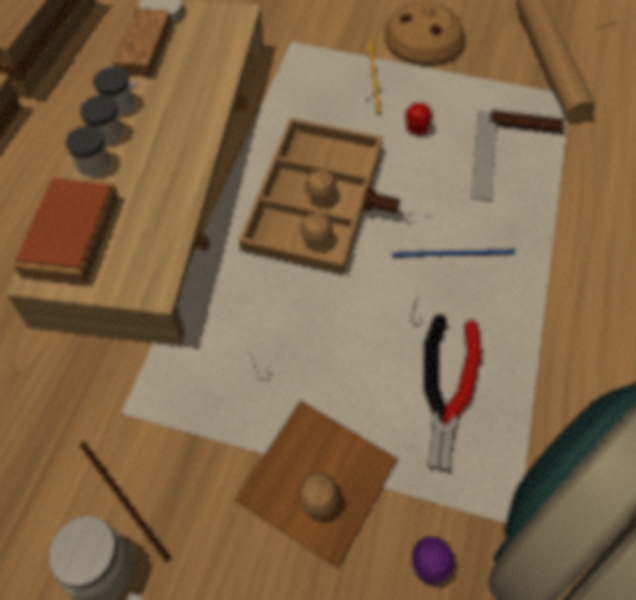

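The candidates for the head are:
- The pale ball on the brown board, B-crop (321,497) / A-crop (636,267). It fits the description.
- The purple ball at B (433,560), a look-alike to leave alone.
- The red ball at B (418,118), not meant.
- Two pale heads already in the tray, at B (321,187) and (318,230).

The free compartment is the top one at B (325,150).

```bash
python3 - <<'E'
from h import *
a=load("s0"); b=load("d0")
fa=lambda p:(p[0]/2.857+140,p[1]/2.857+130); fb=lambda p:(p[0]/2.2714+110,p[1]/2.2727+120)
def P(l,pb=None,pa=None,z=0):
    print(l, "B",np.round(onz(b,*fb(pb),z),4) if pb else "", "A",np.round(onz(a,*fa(pa),z),4) if pa else "")
P("head",(321,497),(636,267),.028)
P("t BR",(291,121),(307,150),.026);P("t FR?",(382,137),None,.026);P("FL",(343,271),(432,212),.026);P("BL",(242,246),(390,266),.026)
P("t backR",None,(249,203),.026)
P("pull tip",(399,205),(380,157),.022)
P("shelf L front top",(181,318),(473,303),.077);P("shelf R front",(262,5),(103,165),.077)
P("shelf R back",None,(12,258),.077);P("shelf L back",(12,297),(405,440),.077)
P("batten L",(203,243),None,.011);P("batten R",(241,101),None,.011)
P("board",(302,402),(608,232),.005);P("board",(398,460),(682,286),.005);P("board",(338,567),(622,332),.005);P("board",(237,498),(548,273),.005)
for n,pb in dict(pl1=(440,320),pl2=(472,325),pl3=(442,470),pencil1=(395,254),pencil2=(514,252),sq=(483,200),red=(418,118),purple=(433,560),jar=(90,550)).items(): P(n,pb)
# head contour from colour?
E
```

```text
head B [0.4276 0.3536 0.028 ] A [0.435  0.3532 0.028 ]
t BR B [ 0.6014 -0.1031  0.026 ] A [ 0.489  -0.0961  0.026 ]
t FR? B [ 0.4763 -0.1082  0.026 ] A 
FL B [0.4727 0.1044 0.026 ] A [0.494  0.1033 0.026 ]
BL B [0.5977 0.1034 0.026 ] A [0.6023 0.1087 0.026 ]
t backR B  A [ 0.6148 -0.0967  0.026 ]
pull tip B [ 0.4308 -0.0084  0.022 ] A [ 0.44   -0.0098  0.022 ]
shelf L front top B [0.6136 0.2344 0.077 ] A [0.6359 0.2348 0.077 ]
shelf R front B [ 0.6935 -0.2635  0.077 ] A [ 0.7057 -0.2537  0.077 ]
shelf R back B  A [ 0.8785 -0.2267  0.077 ]
shelf L back B [0.7966 0.2595 0.077 ] A [0.8244 0.2637 0.077 ]
batten L B [0.6495 0.1032 0.011 ] A 
batten R B [ 0.6852 -0.133   0.011 ] A 
board B [0.476  0.2597 0.005 ] A [0.3764 0.2968 0.005 ]
board B [0.3642 0.2918 0.005 ] A [0.4097 0.4071 0.005 ]
board B [0.397  0.4034 0.005 ] A [0.5178 0.3748 0.005 ]
board B [0.5094 0.3704 0.005 ] A [0.4842 0.2643 0.005 ]
pl1 B [0.3521 0.1223 0.    ] A 
pl2 B [0.3157 0.1187 0.    ] A 
pl3 B [0.319  0.2879 0.    ] A 
pencil1 B [0.4216 0.0491 0.    ] A 
pencil2 B [0.2819 0.0073 0.    ] A 
sq B [ 0.3304 -0.0609  0.    ] A 
red B [ 0.4397 -0.178   0.    ] A 
purple B [0.3119 0.3724 0.    ] A 
jar B [0.6296 0.4516 0.    ] A
```

```bash
python3 - <<'E'
from h import *
print(mv([.431,.3535,.14]))
E
```

```text
[-0.4486 -0.1283  0.2094]
```

Request:
step_arm(moves=[-0.4486, -0.1283, 0.2094, 0, -1, -0.4486, -0.1283, 0.2094, 0, -1, -0.4486, -0.1283, 0.2094, 0, -1, -0.4486, -0.1283, 0.2094, 0, -1, -0.4486, -0.1283, 0.2094, 0, -1])

```text
clock: 0.65
position: [0.4284, 0.3562, 0.1421]
ee_rot: [-0.0, 0.233, 0.973, 0.0]
contact_force: [0.3, 0.2, 0.7]
width: 0.0855
```

```bash
python3 - <<'E'
from h import *
print(manip.get_state()["position"],mv([.431,.3535,.14]))
w=snap("wrist","w1.png")
for n,p in dict(head=(.431,.3535,.028)).items(): print(proj(w,p))
cv2.imwrite("pics/w1v.png",w["frame"])
E
```

```text
[0.42835191 0.35616238 0.14207587] [-0.0071 -0.0024  0.0042]
[256.75499683 197.21012811]
```

View pics/w1v.png

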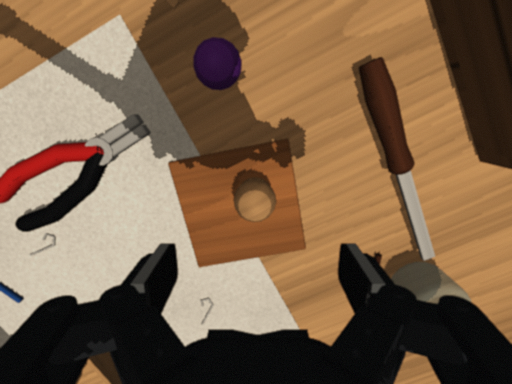

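The wrist view shows the pale head at about (255,200) on the board, 43 px across. The purple ball at (217,63) and the pliers are well clear. It matches the predicted pixel (257,197).

```bash
python3 - <<'E'
from h import *
w=load("w1"); p=onz(w,255,200,.028); print(p, onz(w,233,200,.028)-onz(w,276,200,.028))
g=p.copy(); g[2]=.025; print(mv(g))
E
```

```text
[0.43269704 0.3508063  0.028     ] [-0.01808802 -0.03568496  0.        ]
[0.0007 0.0028 0.2274]
```

Request:
step_arm(moves=[0.0007, 0.0028, 0.15, 0, -1, 0.0007, 0.0028, 0.2, 0, -1, 0.0007, 0.0028, 0.2274, 0, -1, 0.0007, 0.0028, 0.2274, 0, -1, 0.0007, 0.0028, 0.2274, 0, 1], force=30)

```text
clock: 1.2
position: [0.4282, 0.3594, 0.0295]
ee_rot: [0.0, 0.233, 0.973, 0.0]
contact_force: [-0.4, -0.1, 0.1]
width: 0.0728
```

Request:
step_arm(moves=[0, 0, 0, 0, 1, 0, 0, 0, 0, 1, 0, 0, 0, 0, 1, 0, 0, 0, 0, 1])

```text
clock: 1.6
position: [0.4285, 0.3596, 0.0311]
ee_rot: [0.001, 0.233, 0.973, 0.001]
contact_force: [-1.6, -0.2, 6.1]
width: 0.0378
```

```bash
python3 - <<'E'
from h import *
for i in range(2):
    s=manip.get_state(); print(s["clock"],s["position"],s["contact_force"],s["width"])
    w=snap("wrist",f"w2{i}.png")
s=manip.get_state(); print(s["clock"],s["position"],s["contact_force"],s["width"])
cv2.imwrite("pics/w2v.png",w["frame"])
E
```

```text
1.6 [0.42852584 0.35955164 0.03106411] [-1.55719426 -0.16711326  6.07555455] 0.037806252268595
1.65 [0.42853384 0.35957988 0.03107634] [-0.75369053 -0.59446589  5.23287432] 0.03801243262396998
1.7 [0.42848393 0.35956187 0.03104185] [-1.4965027  -0.73391081  4.98193067] 0.03785321937142733
```

View pics/w2v.png

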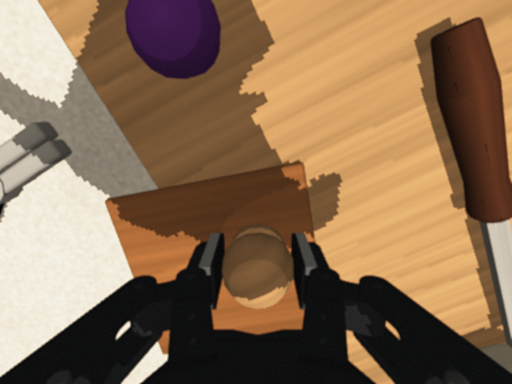

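The head is between the pads, centre about (257,266). The grip is too high and a little off-centre along the pads, because the command base had stopped short. I'll open and correct it.

```bash
python3 - <<'E'
from h import *
w=load("w21")
print(proj(w,[.42848,.35956,.036]))
for v in (263,266,269):
  p=onz(w,257,v,.028); g=p.copy(); g[2]=.022; print(p,mv(g))
E
```

```text
[258.29733007 262.82728062]
[0.43265536 0.35669731 0.028     ] [-0.01   -0.0014  0.0181]
[0.43432521 0.35584928 0.028     ] [-0.0138 -0.0014  0.0181]
[0.43600754 0.35499492 0.028     ] [-0.0175 -0.0014  0.0181]
```

Request:
step_arm(moves=[0, 0, 0, 0, -0.2, 0, 0, 0, 0, -0.2, -0.011, -0.0014, 0.012, 0, -0.2, -0.011, -0.0014, 0.012, 0, -0.2, -0.011, -0.0014, 0.012, 0, -0.2])

```text
clock: 2.2
position: [0.4323, 0.3555, 0.0227]
ee_rot: [-0.0, 0.233, 0.972, -0.0]
contact_force: [0.6, 0.2, 0.4]
width: 0.0512
```

Request:
step_arm(moves=[0, 0, 0, 0, 1, 0, 0, 0, 0, 1, 0, 0, 0, 0, 1, 0, 0, 0, 0, 1])

```text
clock: 2.6
position: [0.4324, 0.3558, 0.0233]
ee_rot: [0.0, 0.233, 0.973, 0.0]
contact_force: [-0.1, -0.3, 0.6]
width: 0.0381
```

```bash
python3 - <<'E'
from h import *
s=manip.get_state(); print(s["clock"],s["position"],s["contact_force"],s["width"])
E
```

```text
2.6 [0.43244309 0.35582648 0.02332234] [-0.13375378 -0.30210883  0.62213787] 0.038147853023730464
```

Request:
step_arm(moves=[0, 0, -0.05, 0, 1, 0, 0, -0.1, 0, 1, 0, 0, -0.2, 0, 1, 0, 0, -0.2, 0, 1])

```text
clock: 3.0
position: [0.436, 0.3584, 0.1293]
ee_rot: [0.004, 0.233, 0.973, 0.005]
contact_force: [1.0, 0.5, 0.1]
width: 0.0382
```

```bash
python3 - <<'E'
from h import *
s=manip.get_state(); print(s["clock"],s["position"],s["contact_force"],s["width"])
w=snap("wrist","w3.png"); b=snap("side","d3.png"); s=manip.get_state()
u,v=proj(b,s["position"]); u,v=int(u),int(v); print(u,v)
B=b["frame"][max(0,v-50):v+50,u-50:u+50]
cv2.imwrite("pics/v3.png",np.hstack([cv2.resize(w["frame"],(533,400)),cv2.resize(B,(int(400*B.shape[1]/B.shape[0]),400))[:, :267]]))
E
```

```text
3.0 [0.43604535 0.35837104 0.12930255] [1.00445455 0.45676152 0.05937323] 0.03815167070820196
247 324
```

View pics/v3.png

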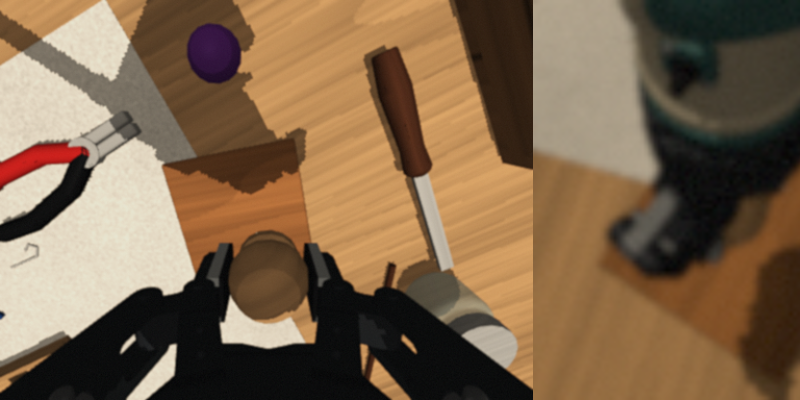

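The head is held upright and roughly centred in the pads. Now I'll move above the tray and turn the jaws along tray x.

Request:
step_arm(moves=[-0.04, -0.045, -0.08, 0.03, 1, -0.54, -0.592, -0.08, 0.351, 1, -0.54, -0.592, -0.08, 0.351, 1, -0.54, -0.592, -0.08, 0.351, 1, -0.54, -0.592, -0.08, 0.351, 1], force=40)

```text
clock: 3.6
position: [0.4924, 0.1322, 0.1615]
ee_rot: [-0.001, 0.552, 0.834, -0.001]
contact_force: [1.2, 0.6, -0.7]
width: 0.038
```

```bash
cat >> h.py <<'E'
def go(p,yd):
    """world target p, tool-y world angle yd deg -> shift, twist"""
    s=manip.get_state(); q=s["ee_rot"]; r=R.from_quat([q[1],q[2],q[3],q[0]]); y=r.as_matrix()[:,1]
    a=np.degrees(np.arctan2(y[1],y[0])); print(s["clock"],s["position"].round(4),"yaw",round(a,2),"F",s["contact_force"].round(1),"w",round(s["width"],4))
    return mv(p), round(-(yd-a)/180,4)
E
python3 - <<'E'
from h import *
print(go([.54,-.03,.16],0))
E
```

```text
3.6 [0.4924 0.1322 0.1615] yaw 22.98 F [ 1.2  0.6 -0.7] w 0.038
(array([-0.3358, -0.0391,  0.0028]), np.float64(0.1277))
```

Request:
step_arm(moves=[-0.335, -0.04, 0, 0.128, 1, -0.335, -0.04, 0, 0.128, 1, -0.335, -0.04, 0, 0.128, 1, -0.335, -0.04, 0, 0.128, 1, -0.335, -0.04, 0, 0.128, 1])

```text
clock: 4.1
position: [0.5412, -0.0305, 0.1612]
ee_rot: [-0.001, 0.707, 0.707, -0.001]
contact_force: [-0.2, 1.1, 0.2]
width: 0.0375
```

```bash
python3 - <<'E'
from h import *
w=snap("wrist"); print(go([.54,-.065,.1],0))
w=snap("wrist","w4.png")
for n,p in dict(c=(.54,0,.005),fp=(.54,-.067,.005)).items(): print(n,proj(w,p))
cv2.imwrite("pics/w4v.png",cv2.resize(w["frame"],(800,600)))
E
```

```text
4.15 [ 0.5404 -0.0285  0.1613] yaw 0.11 F [-0.1 -0.3  0.7] w 0.0377
(array([-0.0731, -0.0006,  0.1225]), np.float64(0.0006))
c [257.85565757 154.85935155]
fp [257.70461055 214.98331995]
```

View pics/w4v.png

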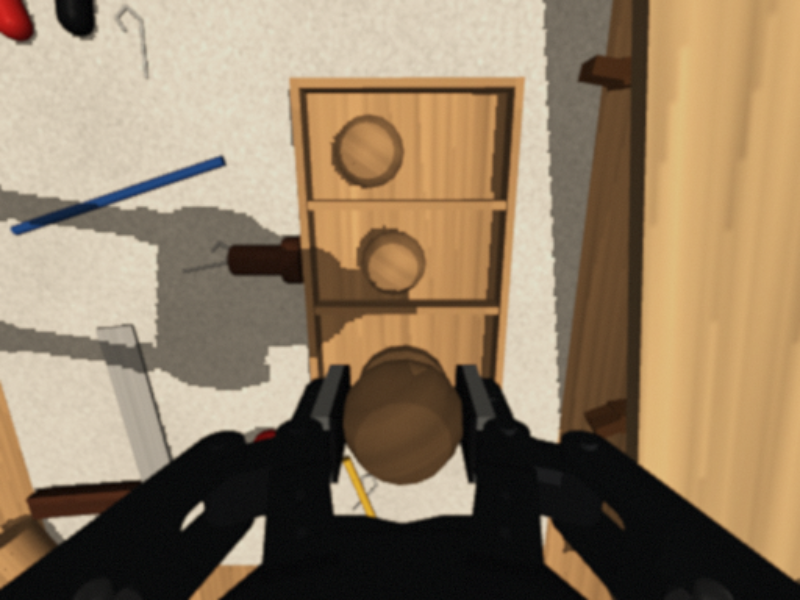

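The wrist view shows these, in 800 px coordinates:
- Tray rim corners at about (291,80) and (523,80), partitions at v≈204 and 307.
- Pull tip at (230,260).
- Heads at (368,150) and (392,261).
- Batten ends at (583,72) and (588,415).
- Shelf front edge at u≈640.

```bash
python3 - <<'E'
from h import *
w=load("w4")
def P(n,u,v,z): print(n,onz(w,u/1.5625,v/1.5625,z)[:2].round(4))
P("FL",291,79,.026);P("BL",523,79,.026);P("F par1",309,206,.026);P("B par1",505,206,.026);P("F par2",316,309,.026);P("B par2",498,309,.026)
P("F out par1 ",302,206,.026);P("B out par1",513,206,.026)
P("F out par2 ",309,309,.026);P("B out par2",505,309,.026)
P("pull tip",229,260,.022);P("pull shoulder",283,260,.022)
P("batL top near inner?",583,80,.022);P("batL bot",578,84,.0);P("batL top",590,57,.022);P("batR",590,408,.022);P("batR lower",586,418,0.022)
for v in (10,200,400,590): P("shelf bot edge",{10:646,200:640,400:634,590:628}[v],v,.077)
E
python3 - <<'E'
import cv2
a=cv2.imread("pics/w4.png")[:330,330:440]
cv2.imwrite("pics/bat.png",cv2.resize(a,None,fx=2.4,fy=1.8*1,interpolation=cv2.INTER_CUBIC))
E
```

```text
FL [0.4778 0.0939]
BL [0.6062 0.0941]
F par1 [0.4835 0.025 ]
B par1 [0.6013 0.0253]
F par2 [ 0.484  -0.0401]
B par2 [ 0.6015 -0.0398]
F out par1  [0.4793 0.025 ]
B out par1 [0.6061 0.0253]
F out par2  [ 0.4795 -0.0402]
B out par2 [ 0.606  -0.0398]
pull tip [ 0.4299 -0.0089]
pull shoulder [ 0.4641 -0.0089]
batL top near inner? [0.6409 0.0943]
batL bot [0.6463 0.096 ]
batL top [0.6433 0.1058]
batR [ 0.6722 -0.1143]
batR lower [ 0.6704 -0.1224]
shelf bot edge [0.6438 0.1118]
shelf bot edge [0.6544 0.0325]
shelf bot edge [ 0.6691 -0.0762]
shelf bot edge [ 0.6878 -0.216 ]
```

View pics/bat.png

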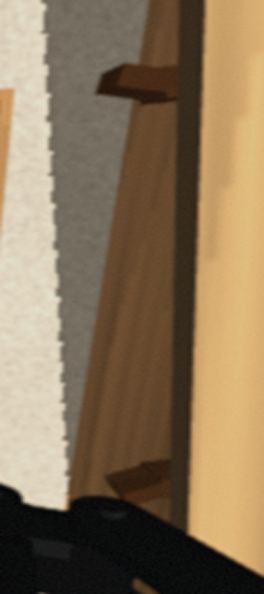

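Request:
step_arm(moves=[-0.092, 0.003, 0, 0, 1, -0.092, 0.003, 0.1, 0, 1, -0.092, 0.003, 0.2, 0, 1, -0.092, 0.003, 0.24, 0, 1, -0.092, 0.003, 0.24, 0, 1])

```text
clock: 4.7
position: [0.5393, -0.0711, 0.0395]
ee_rot: [-0.004, 0.705, 0.709, -0.002]
contact_force: [-0.5, 0.8, -0.6]
width: 0.0376
```

```bash
python3 - <<'E'
from h import *
w=snap("wrist","w5.png"); print(go([.542,-.0745,.025],0.2))
cv2.imwrite("pics/w5v.png",w["frame"])
E
```

```text
4.75 [ 0.5414 -0.0717  0.0417] yaw 0.37 F [ 0.6  0.4 -1.3] w 0.0378
(array([-0.0056,  0.0013,  0.0334]), np.float64(0.0009))
```

View pics/w5v.png

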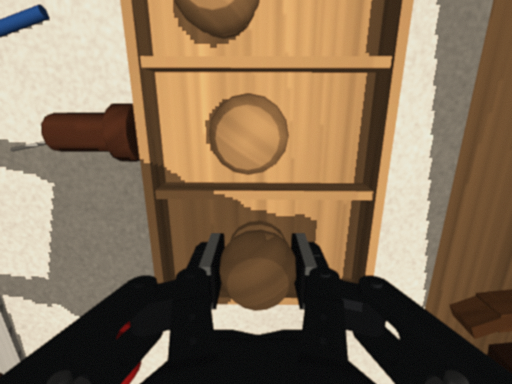

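The head hangs between partition 2 (v≈192) and the right wall (v≈302). I'll check the centring numerically, then lower it.

```bash
python3 - <<'E'
from h import *
w=load("w5")
for n,u,v in (("par2 lo",300,198),("rwall",350,299),("rwall out",350,307),("par2 F",158,193),("par2 B",371,193),("pull tip",42,131),("par1",300,64)): print(n,onz(w,u,v,.026).round(4))
print(go([.542,-.0745,.025],0.2))
E
```

```text
par2 lo [ 0.5619 -0.0424  0.026 ]
rwall [ 0.5959 -0.1073  0.026 ]
rwall out [ 0.5965 -0.1132  0.026 ]
par2 F [ 0.4845 -0.0402  0.026 ]
par2 B [ 0.6001 -0.0392  0.026 ]
pull tip [ 0.4283 -0.0076  0.026 ]
par1 [0.5584 0.0244 0.026 ]
4.75 [ 0.5414 -0.0717  0.0417] yaw 0.37 F [ 0.6  0.4 -1.3] w 0.0378
(array([-0.0056,  0.0013,  0.0334]), np.float64(0.0009))
```

Request:
step_arm(moves=[-0.006, 0.001, 0.02, 0, 1, -0.006, 0.001, 0.033, 0, 1, -0.006, 0.001, 0.033, 0, 1, -0.006, 0.001, 0.033, 0, 1])

```text
clock: 5.15
position: [0.544, -0.0767, 0.0273]
ee_rot: [0.0, 0.705, 0.709, 0.0]
contact_force: [0.6, 0.5, -0.1]
width: 0.0378
```

Request:
step_arm(moves=[0, 0, 0, 0, 0.0, 0, 0, 0, 0, -0.35, 0, 0, 0, 0, -0.35, 0, 0, 0, 0, -0.35])

```text
clock: 5.55
position: [0.5438, -0.0768, 0.0269]
ee_rot: [0.0, 0.706, 0.709, 0.0]
contact_force: [0.3, -0.0, 0.2]
width: 0.0574
```

Request:
step_arm(moves=[0, 0, -0.04, 0, -0.35, 0, 0, -0.12, 0, -0.35, 0, 0, -0.22, 0, -0.35, 0, 0, -0.22, 0, -0.35])

```text
clock: 5.95
position: [0.5482, -0.0779, 0.1433]
ee_rot: [0.006, 0.705, 0.709, 0.004]
contact_force: [0.7, 0.4, -0.3]
width: 0.058
```

```bash
python3 - <<'E'
from h import *
w=snap("wrist","w6.png"); print(go([.43,-.009,.14],90.3))
cv2.imwrite("pics/w6v.png",w["frame"])
E
```

```text
6.0 [ 0.5462 -0.0774  0.1404] yaw 0.27 F [ 1.   0.4 -0.5] w 0.0576
(array([ 0.1378, -0.2318, -0.0014]), np.float64(-0.5002))
```

View pics/w6v.png

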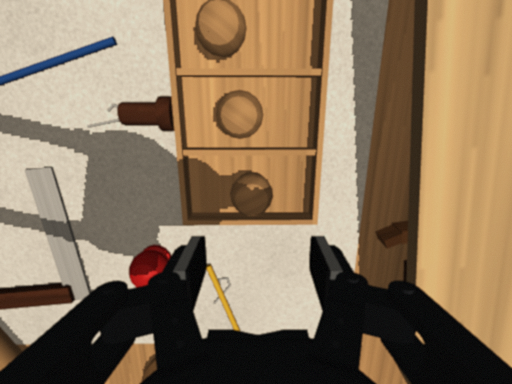

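The head stands upright in its compartment at (252,193), and the tray has not moved. Next is the pull, at (118–172,112).

```bash
python3 - <<'E'
from h import *
w=load("w6")
for n,u,v,z in (("tip",118,113,.022),("face",174,113,.026),("par1F",176,72,.026),("par2F",182,151,.026),("FR",184,223,.026),("BR",319,223,.026),("B par1",328,72,.026),("batR",377,234,.022),("head",251,191,.028)): print(n,onz(w,u,v,z).round(4))
print(go([.447,-.0085,.12],90.3))
E
```

```text
tip [ 0.4287 -0.0081  0.022 ]
face [ 0.4781 -0.0078  0.026 ]
par1F [0.4825 0.0245 0.026 ]
par2F [ 0.4824 -0.0402  0.026 ]
FR [ 0.4789 -0.1097  0.026 ]
BR [ 0.6096 -0.1099  0.026 ]
B par1 [0.6073 0.0253 0.026 ]
batR [ 0.67   -0.1237  0.022 ]
head [ 0.5436 -0.0767  0.028 ]
6.0 [ 0.5462 -0.0774  0.1404] yaw 0.27 F [ 1.   0.4 -0.5] w 0.0576
(array([ 0.1388, -0.1981,  0.0388]), np.float64(-0.5002))
```

Request:
step_arm(moves=[0.138, -0.198, 0.02, -0.5, -0.35, 0.138, -0.198, 0.02, -0.5, -0.35, 0.138, -0.198, 0.02, -0.5, -0.35, 0.138, -0.198, 0.02, -0.5, -0.35, 0.138, -0.198, 0.02, -0.5, -0.35])

```text
clock: 6.5
position: [0.4423, -0.0074, 0.1255]
ee_rot: [-0.001, 0.394, 0.919, -0.0]
contact_force: [-0.0, 0.2, 0.0]
width: 0.0575
```

```bash
python3 - <<'E'
from h import *
print(go([.447,-.0083,.12],90.2),manip.get_state()["qpos"])
E
```

```text
6.5 [ 0.4423 -0.0074  0.1255] yaw 43.65 F [-0.   0.2  0. ] w 0.0575
(array([-0.0079,  0.0056,  0.011 ]), np.float64(-0.2586)) [-1.74308828e-01  1.87080480e-01  1.95810009e+00  8.04650146e-05
  9.99176285e-01 -9.36113570e-01]
```

Request:
step_arm(moves=[-0.008, 0.0056, 0.01, -0.2586, -0.35, -0.008, 0.0056, 0.01, -0.2586, -0.35, -0.008, 0.0056, 0.01, -0.2586, -0.35, -0.008, 0.0056, 0.01, -0.2586, -0.35, -0.008, 0.0056, 0.01, -0.2586, -0.35])

```text
clock: 7.0
position: [0.4479, -0.009, 0.1204]
ee_rot: [-0.001, 0.03, 1.0, 0.0]
contact_force: [1.0, 0.3, 0.2]
width: 0.0573
```

Request:
step_arm(moves=[0, 0, 0, -0.02, -0.35])

```text
clock: 7.1
position: [0.4479, -0.009, 0.1203]
ee_rot: [-0.001, -0.0, 1.0, 0.0]
contact_force: [-0.3, 0.2, -1.2]
width: 0.0577
```

```bash
python3 - <<'E'
from h import *
w=snap("wrist","w7.png"); w=snap("wrist","w7.png"); print(go([.447,-.0083,.12],90.2))
for n,p in dict(tip=(.431,-.0083,.022),shoulder=(.466,-.0083,.022),FL=(.477,.0947,.026),BLb=(.607,.0947,.026)).items(): print(n,proj(w,p))
cv2.imwrite("pics/w7v.png",cv2.resize(w["frame"],(800,600)))
E
```

```text
7.2 [ 0.448  -0.009   0.1205] yaw 89.79 F [ 0.2 -0.4 -0.3] w 0.0576
(array([0.0021, 0.0014, 0.001 ]), np.float64(-0.0023))
tip [258.73722076 180.66985077]
shoulder [258.64173843 218.8065914 ]
FL [374.72954399 232.1765971 ]
BLb [358.70274271 347.93924107]
```

View pics/w7v.png

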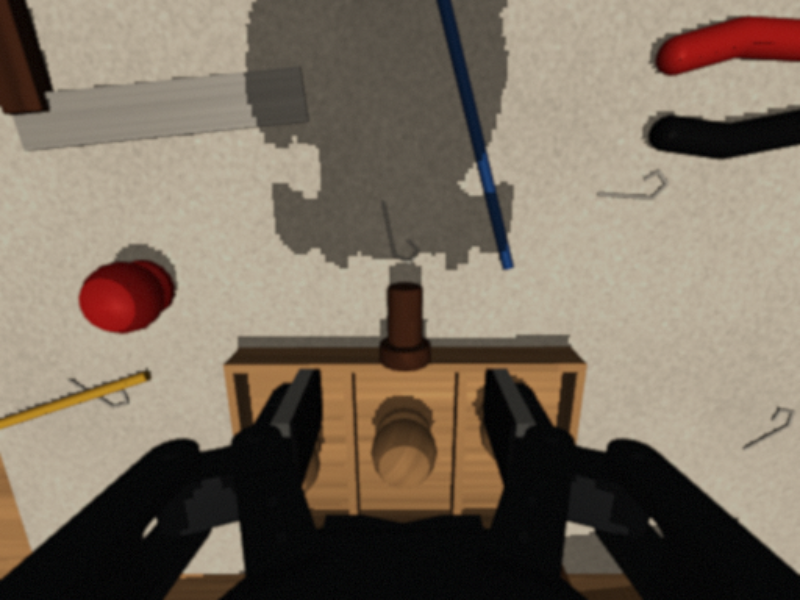

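The pull is centred at (405,325) in view pixels. The tray corners match my model (front-left predicted (375,232), seen (374,232)), so the tray centre is about (0.542, -0.0085) with yaw about 0. I'll descend and grip.

Request:
step_arm(moves=[0.002, 0.001, 0.1, -0.002, -0.35, 0.002, 0.001, 0.17, -0.002, -0.35, 0.002, 0.001, 0.199, -0.002, -0.35, 0.002, 0.001, 0.199, -0.002, -0.35, 0.002, 0.001, 0.199, -0.002, -0.35])

```text
clock: 7.7
position: [0.448, -0.0086, 0.022]
ee_rot: [-0.0, -0.001, 1.0, 0.0]
contact_force: [-0.5, -0.2, 0.1]
width: 0.0574
```

Request:
step_arm(moves=[0, 0, 0, 0, 1, 0, 0, 0, 0, 1, 0, 0, 0, 0, 1, 0, 0, 0, 0, 1, 0, 0, 0, 0, 1], force=90)

```text
clock: 8.2
position: [0.4489, -0.0086, 0.0235]
ee_rot: [0.001, -0.001, 1.0, -0.0]
contact_force: [-1.2, 1.1, 6.1]
width: 0.017
```

```bash
python3 - <<'E'
from h import *
# plan: bay line
M=np.array([.6605,-.012]); y=np.radians(7.9); e=np.array([np.cos(y),np.sin(y)]); 
print(go([.447,-.0083,.021],90)); s=manip.get_state(); print(s["moment"])
w=snap("wrist","w8.png")
for back in (-.03,-.01,0,.03,.076,.096,.116):
    c=M+e*(back-.065); g=M+e*(back-.13-.030); print(back,"tray",c.round(4),"grip",g.round(4))
E
```

```text
8.2 [ 0.4489 -0.0086  0.0235] yaw 90.17 F [-1.2  1.1  6.1] w 0.017
(array([0.0037, 0.0006, 0.005 ]), np.float64(0.0009))
[0.2360556  0.18297972 0.08018146]
-0.03 tray [ 0.5664 -0.0251] grip [ 0.4723 -0.0381]
-0.01 tray [ 0.5862 -0.0223] grip [ 0.4921 -0.0354]
0 tray [ 0.5961 -0.0209] grip [ 0.502 -0.034]
0.03 tray [ 0.6258 -0.0168] grip [ 0.5317 -0.0299]
0.076 tray [ 0.6714 -0.0105] grip [ 0.5773 -0.0235]
0.096 tray [ 0.6912 -0.0077] grip [ 0.5971 -0.0208]
0.116 tray [ 0.711 -0.005] grip [ 0.6169 -0.018 ]
```

The pull is gripped. Width reads 17 mm on the 20 mm bar, a bias like the one on the head. Now I'll swing the tray slowly onto the bay axis (yaw about 7.9°), with its back 30 mm short of the mouth.

Request:
step_arm(moves=[-0.009, -0.012, 0, -0.009, 1, -0.019, -0.024, 0, -0.018, 1, -0.028, -0.036, 0, -0.027, 1, -0.038, -0.048, 0, -0.036, 1, -0.047, -0.059, 0, -0.044, 1])

```text
clock: 8.75
position: [0.4624, -0.0331, 0.0233]
ee_rot: [-0.008, -0.07, 0.997, 0.005]
contact_force: [-16.5, 15.1, 30.3]
width: 0.0168
```

Request:
step_arm(moves=[0, 0, 0, 0, 1, 0, 0, 0, 0, 1])

```text
clock: 8.95
position: [0.4635, -0.0342, 0.0234]
ee_rot: [-0.007, -0.07, 0.997, 0.004]
contact_force: [-14.8, 10.5, 26.4]
width: 0.0172
```

```bash
python3 - <<'E'
from h import *
print(go([.4723,-.0381,.0235],97.9))
w=snap("wrist","w9.png"); a=snap("scene","s9.png"); b=snap("side","d9.png")
A=cv2.resize(a["frame"][160:270,200:330],(520,440),interpolation=cv2.INTER_CUBIC)
B=cv2.resize(b["frame"][140:260,170:300],None,fx=3.4,fy=3.4,interpolation=cv2.INTER_CUBIC)
W=cv2.resize(w["frame"],(353,265))
out=np.zeros((600,800,3),np.uint8); out[:408,:442]=B[:408,:442]; out[:265,445:798]=W; out[268:598,410:800]=cv2.resize(A,(390,330)); 
cv2.imwrite("pics/v9.png",out)
E
```

```text
8.95 [ 0.4635 -0.0342  0.0234] yaw 98.06 F [-14.8  10.5  26.4] w 0.0172
(array([-0.0164, -0.0103, -0.0006]), np.float64(0.0009))
```

View pics/v9.png

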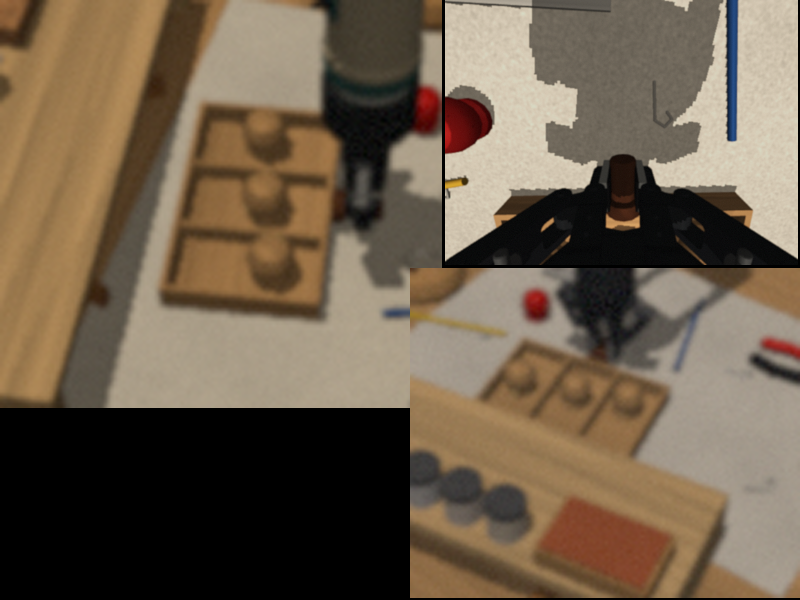

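This was the last picture I can view. All three heads stand in their compartments, the fingers hold the pull, and the tray is squared to the bay mouth. The downward press of 26 N is too high and adds friction, so I'll ease it off.

Request:
step_arm(moves=[0, 0, -0.003, 0, 1, 0, 0, -0.003, 0, 1, 0, 0, -0.003, 0, 1])

```text
clock: 9.4
position: [0.4708, -0.0378, 0.0236]
ee_rot: [-0.001, -0.071, 0.997, 0.0]
contact_force: [-2.5, 1.8, -2.8]
width: 0.0167
```

```bash
python3 - <<'E'
from h import *
print(go([.4723,-.0381,.0235],97.9),manip.get_state()["moment"])
E
```

```text
9.4 [ 0.4708 -0.0378  0.0236] yaw 98.12 F [-2.5  1.8 -2.8] w 0.0167
(array([-0.003 , -0.0011,  0.0002]), np.float64(0.0012)) [0.27854411 0.34518073 0.26672852]
```

```bash
python3 - <<'E'
from h import *
b=load("d9")
M=np.array([.6605,-.012]); y=np.radians(7.9); e=np.array([np.cos(y),np.sin(y)]); n=np.array([-e[1],e[0]])
for k,u,v,z in (("BR",203,103,.026),("BL",162,293,.026),("FL",325,315,.026),("batR",157,80,.015),("batL",97,292,.015),("shelf edge hi",168,10,.077),("shelf edge lo",62,370,.077)):
    p=onz(b,170+u/3.4,140+v/3.4,z)[:2]; d=p-M; print(k,p.round(4),"along",(d@e).round(4),"lat",(d@n).round(4))
# expected tray from the grip
g=np.array([.4635,-.0342]); t=np.radians(8.1); E=np.array([np.cos(t),np.sin(t)]); N=np.array([-E[1],E[0]])
for k,q in dict(BR=(.16,-.103),BL=(.16,.103),FL=(.03,.103)).items():
    p=g+E*q[0]+N*q[1]; print("exp",k,p.round(4),proj(b,np.append(p,.026)), ((p-M)@n).round(4))
E
```

```text
BR [ 0.6301 -0.1078] along -0.0433 lat -0.0907
BL [0.5971 0.0963] along -0.0479 lat 0.116
FL [0.4662 0.0814] along -0.1796 lat 0.1192
batR [ 0.6847 -0.1334] along 0.0073 lat -0.1235
batL [0.6516 0.1029] along 0.007 lat 0.1151
shelf edge hi [ 0.6795 -0.165 ] along -0.0022 lat -0.1541
shelf edge lo [0.6285 0.2075] along -0.0015 lat 0.2219
exp BR [ 0.6364 -0.1136] [228.37136246 168.5579442 ] -0.0974
exp BL [0.6074 0.0903] [214.82033392 223.55671296] 0.1086
exp FL [0.4787 0.072 ] [262.00258261 228.73591535] 0.1082
```

```bash
python3 - <<'E'
from h import *
for f,rows,cols in (("w4",range(30,70,2),(376,382,388,392,396,400)),("w4",range(250,290,2),(380,384,388,392,396,400)),("w6",range(214,256,2),(380,386,392,398,402,406))):
    w=load(f); g=w["frame"].astype(int); g=cv2.GaussianBlur(w["frame"],(3,3),0).astype(int)
    print(f,cols)
    for v in rows: print(v,[f"{g[v,u,2]:3d}/{g[v,u,0]:3d}" for u in cols])
E
```

```text
w4 (376, 382, 388, 392, 396, 400)
30 ['125/103', '119/ 97', '102/ 65', ' 95/ 42', '103/ 45', '100/ 44']
32 ['123/101', '117/ 95', '102/ 63', ' 96/ 42', '104/ 46', '101/ 45']
34 ['117/ 96', '104/ 77', ' 99/ 56', ' 97/ 43', '102/ 45', '100/ 44']
36 ['114/ 92', ' 72/ 32', ' 82/ 34', ' 88/ 36', ' 95/ 40', ' 88/ 35']
38 [' 80/ 57', ' 69/ 21', ' 72/ 23', ' 74/ 24', ' 75/ 25', ' 73/ 23']
40 [' 44/ 18', ' 73/ 22', ' 73/ 23', ' 72/ 22', ' 72/ 23', ' 72/ 22']
42 [' 40/ 12', ' 73/ 23', ' 72/ 22', ' 72/ 23', ' 71/ 22', ' 72/ 22']
44 [' 41/ 13', ' 73/ 23', ' 72/ 22', ' 72/ 23', ' 72/ 23', ' 71/ 21']
46 [' 42/ 14', ' 72/ 23', ' 72/ 23', ' 72/ 23', ' 72/ 22', ' 72/ 22']
48 [' 41/ 12', ' 54/ 17', ' 66/ 21', ' 70/ 23', ' 71/ 22', ' 73/ 23']
50 [' 39/ 11', ' 40/ 12', ' 45/ 15', ' 52/ 16', ' 60/ 18', ' 74/ 23']
52 [' 56/ 30', ' 44/ 16', ' 41/ 13', ' 41/ 14', ' 43/ 14', ' 71/ 22']
54 ['105/ 83', ' 76/ 53', ' 46/ 16', ' 41/ 13', ' 42/ 13', ' 55/ 18']
56 ['119/ 98', '113/ 92', ' 61/ 24', ' 47/ 17', ' 52/ 19', ' 68/ 27']
58 ['118/ 97', '116/ 95', ' 81/ 35', ' 87/ 36', ' 90/ 39', ' 98/ 43']
60 ['117/ 96', '
[... 2612 characters left out ...]
/ 13', ' 49/ 15', ' 52/ 16', ' 67/ 22', ' 74/ 24', ' 73/ 24']
238 [' 41/ 14', ' 51/ 16', ' 66/ 20', ' 70/ 22', ' 73/ 23', ' 72/ 24']
240 [' 55/ 21', ' 63/ 20', ' 70/ 22', ' 69/ 22', ' 73/ 22', ' 72/ 24']
242 [' 81/ 35', ' 69/ 22', ' 70/ 22', ' 69/ 22', ' 73/ 24', ' 75/ 27']
244 [' 92/ 41', ' 65/ 21', ' 70/ 22', ' 77/ 30', ' 76/ 32', ' 80/ 34']
246 [' 92/ 40', ' 64/ 22', ' 79/ 30', ' 84/ 37', ' 79/ 35', ' 81/ 36']
248 [' 91/ 39', ' 81/ 33', ' 89/ 38', ' 84/ 37', ' 79/ 35', ' 80/ 36']
250 [' 90/ 39', ' 94/ 42', ' 91/ 40', ' 83/ 37', ' 80/ 36', ' 79/ 35']
252 [' 90/ 40', ' 94/ 42', ' 91/ 41', ' 82/ 36', ' 81/ 35', ' 77/ 34']
254 [' 89/ 39', ' 94/ 41', ' 91/ 40', ' 82/ 36', ' 83/ 37', ' 76/ 34']
```

```bash
python3 - <<'E'
from h import *
M=np.array([.6605,-.012]); y=np.radians(7.9); e=np.array([np.cos(y),np.sin(y)]); n=np.array([-e[1],e[0]])
def P(l,w,pts,z):
    for u,v in pts:
        p=onz(w,u,v,z)[:2]; d=p-M; print(l,(u,v),p.round(4),"along %.4f lat %.4f"%(d@e,d@n))
w=load("w4")
P("L base",w,[(371,51),(376,52.7),(382,54.5),(388,57),(392,57.2),(396,57),(400,56.5)],0)
P("L top",w,[(388,49),(392,50),(396,50.7),(400,53.7)],.022)
P("R base",w,[(380,261.5),(384,259.7),(388,257.6),(392,256),(396,255.2),(400,255)],0)
P("R top",w,[(384,273),(388,271.7),(392,270),(396,268.5)],.022)
w=load("w6")
P("R6 base",w,[(380,229),(386,226.7),(392,223),(398,221.7),(402,221),(406,220.5)],0)
P("R6 top",w,[(386,239),(392,237.5),(398,235.3),(402,232.5),(406,231)],.022)
# shelf front top edge: find jump in red channel going right, rows
for f in("w4","w6"):
    w=load(f); xs=[]
    for v in range(10,225,20):
        r=cv2.GaussianBlur(w["frame"],(3,3),0)[v,395:440,2].astype(int); u=395+np.argmax(np.diff(r)); xs.append(onz(w,u+.5,v,.077)[:2])
    xs=np.array(xs); k=np.polyfit(xs[:,1],xs[:,0],1); print(f,"front edge yaw",np.degrees(np.arctan(-k[0])),"x at y=-.012",np.polyval(k,-.012),np.abs(xs[:,0]-np.polyval(k,xs[:,1])).max())
E
```

```text
L base (371, 51) [0.6471 0.0983] along 0.0019 lat 0.1111
L base (376, 52.7) [0.652  0.0969] along 0.0065 lat 0.1090
L base (382, 54.5) [0.6579 0.0953] along 0.0122 lat 0.1067
L base (388, 57) [0.6639 0.0932] along 0.0178 lat 0.1037
L base (392, 57.2) [0.6677 0.093 ] along 0.0216 lat 0.1030
L base (396, 57) [0.6715 0.0932] along 0.0254 lat 0.1027
L base (400, 56.5) [0.6753 0.0936] along 0.0291 lat 0.1026
L top (388, 49) [0.6537 0.0961] along 0.0081 lat 0.1080
L top (392, 50) [0.6573 0.0953] along 0.0116 lat 0.1067
L top (396, 50.7) [0.6609 0.0947] along 0.0150 lat 0.1057
L top (400, 53.7) [0.6647 0.0924] along 0.0185 lat 0.1028
R base (380, 261.5) [ 0.6859 -0.128 ] along 0.0092 lat -0.1184
R base (384, 259.7) [ 0.6903 -0.1256] along 0.0139 lat -0.1166
R base (388, 257.6) [ 0.6947 -0.1227] along 0.0186 lat -0.1144
R base (392, 256) [ 0.6991 -0.1206] along 0.0233 lat -0.1129
R base (396, 255.2) [ 0.7037 -0.1195] along 0.0280 lat -0.1124
R base (400, 255) [ 0.7083 -0.1192] along 0.0326 lat -0.1128
R top (384, 273) [ 0.6813 -0.1293] along 0.0045 lat -0.1191
R top (388, 271.7) [ 0.6855 -0.
[... 322 characters left out ...]
0.0195 lat -0.1131
R6 base (398, 221.7) [ 0.7017 -0.1199] along 0.0260 lat -0.1125
R6 base (402, 221) [ 0.7059 -0.1191] along 0.0302 lat -0.1123
R6 base (406, 220.5) [ 0.7101 -0.1185] along 0.0345 lat -0.1123
R6 top (386, 239) [ 0.6799 -0.1293] along 0.0031 lat -0.1188
R6 top (392, 237.5) [ 0.6858 -0.1276] along 0.0091 lat -0.1180
R6 top (398, 235.3) [ 0.6915 -0.1252] along 0.0151 lat -0.1164
R6 top (402, 232.5) [ 0.695  -0.1221] along 0.0191 lat -0.1138
R6 top (406, 231) [ 0.6988 -0.1204] along 0.0230 lat -0.1127
w4 front edge yaw 8.098891541411591 x at y=-.012 0.6623845897458894 0.00022548308008996099
w6 front edge yaw 8.276605422411208 x at y=-.012 0.6626325396221692 0.0002915614692293733
```

The bay centre line passes (0.6623, -0.0169) at yaw 8.15°, and the straight gap measures 215 mm against the stated 214. The tray needs about 6.5 mm more lateral shift before entering.

Request:
step_arm(moves=[-0.005, -0.004, 0, 0, 1, -0.012, -0.008, 0, 0, 1, -0.02, -0.013, 0, 0, 1, -0.025, -0.013, 0, 0, 1, -0.025, -0.013, 0, 0, 1])

```text
clock: 9.9
position: [0.4837, -0.0427, 0.0236]
ee_rot: [-0.002, -0.071, 0.998, 0.0]
contact_force: [-4.6, 0.7, 1.7]
width: 0.0175
```

```bash
cat >> h.py <<'E'
def bay():
    s=manip.get_state(); q=s["ee_rot"]; Rm=R.from_quat([q[1],q[2],q[3],q[0]]).as_matrix(); yv=Rm[:,1]
    t=np.radians(8.15); e=np.array([np.cos(t),np.sin(t),0]); n=np.array([-e[1],e[0],0]); d=s["position"]-[.6623,-.0169,0]; F=s["contact_force"]
    print("t %.2f back %.4f lat %.4f z %.4f yaw %.2f tilt %s F along %.1f lat %.1f z %.1f w %.4f"%(s["clock"],d@e+.1586,d@n,d[2],np.degrees(np.arctan2(yv[1],yv[0])),Rm[:2,2].round(3),F@e,F@n,F[2],s["width"]))
E
python3 -c "
from h import *
bay()"
```

```text
t 9.90 back -0.0218 lat -0.0003 z 0.0236 yaw 98.09 tilt [-0.003  0.001] F along -4.5 lat 1.4 z 1.7 w 0.0175
```

Request:
step_arm(moves=[-0.012, 0, 0, 0, 1, -0.028, 0, 0, 0, 1, -0.044, 0, 0, 0, 1, -0.06, 0, 0, 0, 1, -0.07, 0, 0, 0, 1])

```text
clock: 10.4
position: [0.5188, -0.0382, 0.0236]
ee_rot: [-0.002, -0.07, 0.998, 0.0]
contact_force: [-6.2, -0.5, 3.2]
width: 0.0173
```

```bash
python3 -c "
from h import *
bay()"
```

```text
t 10.40 back 0.0135 lat -0.0007 z 0.0236 yaw 98.07 tilt [-0.003 -0.   ] F along -6.3 lat 0.4 z 3.2 w 0.0173
```

Request:
step_arm(moves=[-0.012, 0.001, 0, 0, 1, -0.024, 0.001, 0, 0, 1, -0.038, 0.001, -0.0005, 0, 1, -0.05, 0.001, -0.0005, 0, 1, -0.06, 0.001, -0.0005, 0, 1])

```text
clock: 10.9
position: [0.5498, -0.0333, 0.0236]
ee_rot: [-0.0, -0.07, 0.998, 0.0]
contact_force: [-2.7, 0.0, -2.1]
width: 0.0168
```

```bash
python3 -c "
from h import *
bay()"
```

```text
t 10.90 back 0.0449 lat -0.0003 z 0.0236 yaw 98.06 tilt [-0.  0.] F along -2.6 lat 0.4 z -2.1 w 0.0168
```

Request:
step_arm(moves=[-0.01, 0.0005, 0.0003, 0, 1, -0.02, 0.0005, 0.0003, 0, 1, -0.03, 0.0005, 0.0003, 0, 1, -0.038, 0.0005, 0.0003, 0, 1, -0.044, 0.0005, 0.0003, 0, 1])

```text
clock: 11.4
position: [0.5716, -0.0297, 0.0237]
ee_rot: [0.0, -0.071, 0.998, 0.0]
contact_force: [-3.1, -0.7, -1.8]
width: 0.0171
```

```bash
python3 -c "
from h import *
bay()"
```

```text
t 11.40 back 0.0670 lat 0.0002 z 0.0237 yaw 98.09 tilt [0. 0.] F along -3.1 lat -0.2 z -1.8 w 0.0171
```

Request:
step_arm(moves=[-0.003, 0, 0, 0, 1, -0.006, 0, 0, 0, 1, -0.009, 0, 0, 0, 1, -0.012, 0, 0, 0, 1, -0.015, 0, 0, 0, 1])

```text
clock: 11.9
position: [0.5785, -0.0287, 0.0238]
ee_rot: [-0.0, -0.071, 0.998, 0.0]
contact_force: [-2.9, 0.1, -1.7]
width: 0.017
```

Request:
step_arm(moves=[-0.003, 0, 0, 0, 1, -0.006, 0, 0, 0, 1, -0.009, 0, 0, 0, 1, -0.012, 0, 0, 0, 1])

```text
clock: 12.3
position: [0.5845, -0.0278, 0.0238]
ee_rot: [0.0, -0.071, 0.998, 0.0]
contact_force: [-3.9, -0.8, -1.6]
width: 0.0172
```

Request:
step_arm(moves=[-0.003, 0, 0, 0, 1, -0.006, 0, 0, 0, 1, -0.009, 0, 0, 0, 1, -0.012, 0, 0, 0, 1])

```text
clock: 12.7
position: [0.588, -0.027, 0.0236]
ee_rot: [-0.003, -0.071, 0.997, 0.0]
contact_force: [-9.5, -1.8, 2.8]
width: 0.0172
```

Request:
step_arm(moves=[-0.003, 0, 0, 0, 1, -0.006, 0, 0, 0, 1, -0.009, 0, 0, 0, 1, -0.012, 0, 0, 0, 1])

```text
clock: 13.1
position: [0.5881, -0.0267, 0.0235]
ee_rot: [-0.008, -0.071, 0.997, 0.0]
contact_force: [-20.6, -5.5, 12.0]
width: 0.0173
```

The stop was met at x≈0.588 (tray back about 84 mm behind the mouth). I let the push build up one call too long, so I'll ease off now.

Request:
step_arm(moves=[0.0125, 0, 0, 0, 1, 0.0125, 0, 0, 0, 1, 0.0125, 0, 0, 0, 1])

```text
clock: 13.4
position: [0.5881, -0.0268, 0.0236]
ee_rot: [-0.002, -0.07, 0.998, 0.0]
contact_force: [-7.5, -0.1, 0.0]
width: 0.0171
```

```bash
python3 -c "
from h import *
bay(); print(manip.get_state()['moment'])"
```

```text
t 13.40 back 0.0837 lat 0.0007 z 0.0236 yaw 98.07 tilt [-0.004  0.001] F along -7.4 lat 1.0 z 0.0 w 0.0171
[ 0.03748497  1.12107076 -0.19900433]
```

Request:
step_arm(moves=[0.004, 0, 0, 0, 1, 0.004, 0, 0, 0, 1, 0.004, 0, 0, 0, 0.4, 0.004, 0, 0, 0, 0.0, 0.004, 0, 0, 0, -0.2], force=20)

```text
clock: 13.9
position: [0.5902, -0.0278, 0.0247]
ee_rot: [0.002, -0.071, 0.998, -0.001]
contact_force: [0.1, 0.5, 1.1]
width: 0.0508
```

Request:
step_arm(moves=[0, 0, 0, 0, -0.2, 0, 0, 0, 0, -0.2, 0, 0, 0, 0, -0.2])

```text
clock: 14.2
position: [0.5884, -0.0274, 0.0239]
ee_rot: [0.0, -0.071, 0.998, -0.0]
contact_force: [-0.3, 0.4, -0.7]
width: 0.0513
```

```bash
python3 -c "
from h import *
bay()"
```

```text
t 14.20 back 0.0839 lat 0.0001 z 0.0239 yaw 98.09 tilt [ 0.001 -0.   ] F along -0.2 lat 0.5 z -0.7 w 0.0513
```

Request:
step_arm(moves=[0, 0, -0.06, 0, -0.2, 0, 0, -0.16, 0, -0.2, 0, 0, -0.25, 0, -0.2, 0.06, 0, -0.25, 0, -0.2, 0.12, 0, -0.25, 0, -0.2])

```text
clock: 14.7
position: [0.5298, -0.0361, 0.1508]
ee_rot: [0.002, -0.071, 0.997, -0.001]
contact_force: [-1.3, 0.2, -0.7]
width: 0.0515
```

Request:
step_arm(moves=[0.1, 0, 0, 0, -0.2, 0.1, 0, 0, 0, -0.2, 0.1, 0, 0, 0, -0.2])

```text
clock: 15.0
position: [0.4783, -0.0428, 0.1491]
ee_rot: [0.0, -0.07, 0.998, -0.0]
contact_force: [0.5, -0.2, -0.5]
width: 0.0515
```

```bash
python3 - <<'E'
from h import *
bay(); w=snap("wrist","w10.png"); w=snap("wrist","w10.png"); b=snap("side","d10.png"); a=snap("scene","s10.png")
t=np.radians(8.1); E=np.array([np.cos(t),np.sin(t)]); N=np.array([-E[1],E[0]]); g=np.array([.5882,-.0270])
f=cv2.GaussianBlur(w["frame"],(3,3),0)
for k,q,z in (("tip",(-.0164,0),.022),("face rim",(.0286,0),.026),("FL",(.0286,.103),.026),("FR",(.0286,-.103),.026)): 
    p=proj(w,np.append(g+E*q[0]+N*q[1],z)); print(k,p.round(1))
u0,v0=proj(w,np.append(g+E*-.0164,.022)).round().astype(int)
print("axis col",u0,[(v,int(f[v,u0,2])) for v in range(v0-14,min(384,v0+14),2)])
r=v0+12; print("row",r,[(u,int(f[r,u,2])) for u in range(u0-30,u0+31,3)])
for s in(-.05,.05):
    u,v=proj(w,np.append(g+E*.0286+N*s,.026)).round().astype(int); print("rim",s,(u,v),[(k,int(f[k,u,2])) for k in range(v-16,min(384,v+16),2)])
E
```

```text
t 15.00 back -0.0272 lat 0.0004 z 0.1491 yaw 98.05 tilt [0.001 0.   ] F along 0.5 lat -0.2 z -0.5 w 0.0515
tip [258.6 272.7]
face rim [258.5 310.1]
FL [351.8 310.2]
FR [165.4 310. ]
axis col 259 [(259, 81), (261, 81), (263, 80), (265, 80), (267, 78), (269, 42), (271, 16), (273, 16), (275, 15), (277, 19), (279, 41), (281, 51), (283, 50), (285, 50)]
row 285 [(229, 163), (232, 166), (235, 166), (238, 163), (241, 163), (244, 166), (247, 103), (250, 41), (253, 43), (256, 48), (259, 50), (262, 50), (265, 43), (268, 63), (271, 119), (274, 168), (277, 168), (280, 166), (283, 165), (286, 161), (289, 167)]
rim -0.05 (np.int64(213), np.int64(310)) [(294, 76), (296, 56), (298, 45), (300, 46), (302, 45), (304, 40), (306, 41), (308, 44), (310, 83), (312, 141), (314, 147), (316, 140), (318, 93), (320, 72), (322, 69), (324, 67)]
rim 0.05 (np.int64(304), np.int64(310)) [(294, 75), (296, 56), (298, 43), (300, 41), (302, 44), (304, 45), (306, 45), (308, 44), (310, 83), (312, 131), (314, 107), (316, 73), (318, 61), (320, 48), (322, 55), (324, 68)]
```

```bash
python3 - <<'E'
from h import *
w=load("w10"); t=np.radians(8.1); E=np.array([np.cos(t),np.sin(t)]); N=np.array([-E[1],E[0]]); c=np.array([.5882,-.0270])+E*.0936
for s in(-.067,0,.067):
    print(s,[proj(w,np.append(c+N*s+E*x,z)).round() for x,z in((-.017,.005),(-.02,.028),(-.01,.045))])
f=cv2.GaussianBlur(w["frame"],(3,3),0)
for v in (322,330,338,346,354,362,370,378): print(v,[int(f[v,u,2]) for u in range(160,360,6)])
for k,a,b in(("side","d0","d10"),("scene","s0","s10")):
    d=cv2.absdiff(cv2.GaussianBlur(load(a)["frame"],(5,5),0),cv2.GaussianBlur(load(b)["frame"],(5,5),0)).max(2)
    n,l,st,ce=cv2.connectedComponentsWithStats((d>35).astype(np.uint8)); print(k,[tuple(map(int,x)) for x in st[1:] if x[4]>12])
E
```

```text
-0.067 [array([204., 330.]), array([200., 344.]), array([198., 363.])]
0 [array([258., 330.]), array([259., 344.]), array([259., 364.])]
0.067 [array([313., 330.]), array([317., 344.]), array([319., 364.])]
322 [6, 5, 5, 6, 7, 6, 6, 39, 68, 69, 69, 97, 67, 69, 69, 70, 70, 70, 70, 72, 71, 111, 75, 68, 55, 71, 5, 6, 6, 7, 5, 4, 5, 18]
330 [7, 4, 6, 6, 8, 5, 5, 7, 38, 16, 18, 21, 19, 39, 57, 48, 63, 60, 48, 55, 28, 29, 16, 14, 11, 39, 6, 6, 6, 5, 7, 6, 6, 18]
338 [7, 4, 5, 7, 7, 5, 6, 6, 4, 3, 3, 5, 5, 4, 4, 5, 4, 5, 6, 5, 5, 4, 5, 5, 6, 5, 6, 5, 6, 7, 5, 6, 6, 33]
346 [11, 5, 6, 6, 7, 6, 6, 5, 5, 5, 6, 6, 5, 4, 6, 6, 5, 5, 5, 5, 5, 5, 4, 5, 4, 7, 4, 6, 6, 6, 5, 6, 6, 47]
354 [19, 5, 6, 5, 6, 6, 5, 4, 5, 5, 5, 5, 5, 5, 6, 5, 6, 5, 7, 5, 5, 5, 5, 4, 6, 5, 5, 6, 4, 4, 6, 6, 6, 52]
362 [24, 4, 3, 4, 4, 5, 5, 5, 6, 7, 6, 5, 5, 5, 4, 5, 6, 5, 6, 6, 4, 4, 5, 4, 6, 5, 3, 4, 6, 5, 3, 5, 6, 53]
370 [4, 3, 3, 4, 5, 6, 5, 5, 6, 6, 5, 5, 6, 5, 5, 5, 4, 5, 5, 5, 5, 6, 5, 6, 4, 5, 5, 6, 5, 5, 4, 5, 4, 10]
378 [5, 6, 6, 6, 6, 7, 5, 5, 6, 5, 6, 4, 4, 6, 5, 4, 5, 6, 5, 5, 4, 5, 6, 6, 5, 5, 5, 5, 6, 7, 6
[... 657 characters left out ...]
0, 0, 18, 18, 105), (364, 0, 14, 29, 272), (380, 0, 13, 31, 234), (391, 0, 89, 37, 1869), (288, 4, 7, 5, 19), (309, 17, 5, 7, 19), (481, 23, 16, 11, 46), (282, 24, 13, 9, 64), (452, 26, 20, 15, 55), (300, 30, 21, 11, 114), (241, 41, 38, 32, 678), (431, 42, 74, 134, 3220), (285, 45, 14, 14, 89), (362, 45, 19, 11, 143), (385, 51, 17, 11, 130), (361, 59, 14, 27, 215), (242, 62, 87, 129, 3365), (384, 63, 12, 14, 110), (494, 91, 8, 9, 43), (347, 92, 15, 23, 127), (308, 96, 10, 32, 193), (347, 97, 5, 8, 31), (318, 104, 11, 14, 81), (339, 118, 7, 6, 24), (367, 119, 10, 5, 30), (347, 121, 27, 17, 235), (335, 120, 49, 43, 795), (374, 127, 71, 91, 1524), (251, 156, 5, 7, 26), (226, 182, 66, 42, 1538)]
```

```bash
python3 -c "
from h import *
bay(); print(job.sign_off())"
```

```text
t 15.20 back -0.0247 lat -0.0001 z 0.1491 yaw 98.10 tilt [ 0.002 -0.   ] F along 0.4 lat 0.1 z 0.3 w 0.0515
the job is handed in; nothing more can be done
None
```

The puppet head is in the tray's empty compartment, and the tray is in under the shelf against the stop strip, released. I handed the job in at 15.2 s, with the gripper open and 15 cm clear of the bench. Sign-off gives no verdict.

**Checks that passed**
- **Tray position:** after release, the front rim and the tip of the pull were within about 3 px of where I expected them. The tray's back was about 84 mm behind the mouth and square to the shelf.
- **Heads:** all three stood upright in the last picture I viewed, just before the tray went in. I slid it slowly from there and saw no jolts in the force readings.

**What went wrong or stayed unproven**
- **Stop force:** I pushed one call too long, and the wrist force along the slide peaked at about 21 N before I eased off. I estimate 15–17 N of that reached the stop, so it was firmer than intended and may have been close to the 20 N limit.
- **First grip on the head:** it was high and off-centre. I let go and gripped it again before lifting.
- **Turning the tray:** I briefly pressed down with about 30 N while swinging it round, then relieved it.
- **Heads after insertion:** I could not confirm by camera that they still stand, because the gripper and shelf blocked the view.
- **Other objects:** the before-and-after image comparison was too cluttered by the arm and its shadow to prove that nothing else moved. No contact with other things showed up in the forces.

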